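# Stow the die plugs and open the extruder of unknown thread hand

## Task

Get the small clay extruder ready for washing: first stand the two loose steel die plugs in the wooden holder, each pushed home in the bore that fits its shank, and let go of them. Then take the cap off the extruder's barrel by its fin; nobody remembers whether it loosens clockwise or anticlockwise, so find out by trying, and lift it straight up at least 6 cm above its seat. Finish while still holding the cap there, upright and still above the barrel, and leave the other things on the bench where they are.

Things in the scene. Friction and masses are not known exactly. Their poses are not given: they have to be found in the camera images.
- extruder: Bench clay extruder, fixed: grey base plate 120 x 230 x 12 mm, upright aluminium barrel 72 mm in diameter and 90 mm high, and beside it (to the extruder's +y, centre 105 mm from the barrel axis) a white drive box 90 x 84 mm, top 125 mm above the bench. Origin: on the barrel axis at bench height; z up.
- barrel_top (a point): Centre of the barrel's top face, 90 mm above the bench, under the cap. The cap's lugs work in a hidden short thread here. From its start the cap turns 3 to 15 degrees the tightening way to a hard stop, or 50 to 68 degrees the loosening way to a hard stop. It lifts off only at that last stop and the 8 degrees before it. Which way loosens (clockwise or anticlockwise) changes and cannot be seen.
- cap: Loose aluminium cap, about 160 g, locked on the barrel: round knurled skirt 65 mm in diameter, 31 mm high, with an upright fin across its top (50 mm long along the cap's x, 12 mm thick along y, from 31 to 61 mm above the underside). Origin: centre of its underside, 91 mm above the bench when seated; z up. It turns easily and does not rise while turning (2 mm play).
- cap_fin (a point): Grip point: the middle of the cap's fin, on its axis, 46 mm above the cap's underside (137 mm above the bench when seated).
- holder: Wooden holder block, fixed, 75 mm (its x) by 135 mm (its y) by 45 mm high, with two round bores from above, 66 mm apart along its y. Origin: centre of its underside.
- holder_hole0 (a point): Centre of the mouth of the wide bore, in the block's top face 45 mm above the bench: 32 mm in diameter, 40 mm deep.
- holder_hole1 (a point): Centre of the mouth of the narrow bore, in the block's top face 45 mm above the bench: 22 mm in diameter, 40 mm deep.
- plug_thick: Loose steel die plug with a thick shank, about 140 g, standing on its shank: shank 28 mm in diameter, 34 mm long, end bevelled 3 mm; collar 40 mm in diameter, 6 mm thick; round grip stem 18 mm in diameter from 40 to 70 mm above the foot. Origin: centre of the foot; z up along the plug. Fits the wide bore; home when its collar rests on the block (foot 34 mm below the bore's mouth).
- plug_thin: Loose steel die plug with a thin shank, about 80 g, standing on its shank: shank 18 mm in diameter, 34 mm long, end bevelled 3 mm; collar 30 mm in diameter, 6 mm thick; round grip stem 18 mm in diameter from 40 to 70 mm above the foot. Origin: centre of the foot; z up along the plug. Goes in the narrow bore; home when its collar rests on the block.
- bowls: Bystander: stack of three nested white bowls, 136 mm in diameter, 94 mm high. Origin: centre of its foot.
- scraper: Bystander: flat aluminium scraper, 100 x 60 x 4 mm, with a rolled edge 8 mm high. Origin: centre of its underside.
- rib: Bystander: flat blue silicone rib, 100 x 60 x 8 mm. Origin: centre of its underside.
- roller: Bystander: wooden stamp roller lying down, 180 mm long along its x, 44 mm in diameter. Origin: under its centre.
- brush: Bystander: brush lying down, 170 mm long. Origin: under its middle.
- mug: Bystander: terracotta beaker, 76 mm in diameter, 85 mm high. Origin: centre of its foot.

How it is judged:
By the outcome, as a careful person would: the job done as asked, in the order asked, and still so for the second after the job is handed in, while the arm keeps its last pose, push and grip.
It also fails if it takes over 72 s, if anything falls off the work surface, if the arm or the gripper's body presses on something with over 40 N, if the wrist force passes 120 N, or if a joint passes its speed limit or range.

## Robot

A 6-joint arm with a two-finger parallel gripper is mounted at the origin on the work surface. World frame = base frame: x ahead of the robot, y to its left, z up, the work surface at z = 0. Lengths are in mm, angles in rad, forces in N, time in s.
With the tool pointing down it reaches from about 275 to 750 mm from the base axis. Payload 10.2 kg.
Tool frame: the origin (TCP) lies midway between the tips of the shut fingers; the grasp point (between the pads) lies 19 mm behind it; z points along the fingers, y is the direction in which the jaws open and shut (so a half turn about z gives the same grasp; the last joint's range is limited). The gripper opens to 85 mm and grips with 20 to 120 N. Pads are 22 mm wide; open, the fingers measure 114 mm over their backs; the gripper's body (76 mm by 85 mm) begins 54 mm behind the grasp point. The pads swing forward as they close: fully open they stand 13 mm farther back than shut.
Start: joints at [0.985, 0.313, 1.498, -0, 1.331, -0.223], TCP at [186.332, 490.827, 231.294] pointing down, gripper open.
Joint ranges: [-2.94, 2.94], [-0.97, 2.17], [0.19, 2.56], [-1.23, 4.37], [0.02, 3.11], [-2.88, 2.88]. Speed limits (rad/s): [2.39, 2.39, 3.01, 3.14, 3.14, 3.14].

## Interface

Orientations are given as a unit quaternion [w, x, y, z].
In Python, from rig import sense, optics, ctrl gives the robot as it stands.
- The arm moves only by the tool play_rows, never from a script. Its argument "plan" is a list of rows, each a list of 7 numbers: the shift along the world's x, y, z in mm, then the turn, a rotation vector about the world's x, y, z in rad, then the opening, from -1 (shut) to 1 (fully open), so that 0 is half open. A call has 1 to 5 rows; each row shifts and turns the pose as measured when the row begins; what a row does not reach is not made up. A row lasts 1/12 s, in which the tool goes at most 41.7 mm and 7.16 degrees, less where a joint would pass 70% of its speed; a pose out of reach is approached as far as the arm can. A call is refused whole if a number of a shift passes 41.7 or a number of a turn 0.125, either way. A call with a gripper value outside its range is refused whole. The fingers move at their own pace and stop on an object; "grip_force" is the grip in N (left out, the last holds). Time passes only in rows, so rows that do not move let the fingers close. It gives the time, the measured TCP pose, the force and the opening at its end, in the units of the state.
- sense(): the state, without advancing time (a new reading comes with each control period).
- optics.capture(name): name is "scene" or "top" or "wrist"; returns a dict with "img" (384x512x3 uint8, blue, green, red), "fx", "fy", "cx", "cy" (pixels), "dist" ([k1, k2, p1, p2, k3] as OpenCV has them; the pictures are not rectified), "world_to_cam" (4x4, takes a point from world to camera coordinates). Camera axes: x right, y up, looking along -z (the intrinsics and any distortion apply to the point x, -y, -z); pixel columns grow to the right and rows downward; lengths in mm; the calibration is good to about 2 mm. A picture is of the moment at which its call begins. There is no depth.
- ctrl.finish_job(): hands the job in, once; it reports no verdict.
The state is a dict: "time_s": time; "joints": joint angles; "dq": joint speeds; "tau": joint torques, N m; "eef_pos": TCP position; "ee_rot": TCP orientation; "force": force on the tool from outside, world axes, zero at the start; "wrist_torque": the same for the moment, N m; "grip_width": opening from 0.0 (shut) to 1.0 (fully open).
Only numpy, scipy, OpenCV 4.12 (cv2) and the standard library are available. Lean on these libraries where they do the work, as an engineer would, in place of code of your own. Each camera call takes 0.05 s, during which the arm holds its last target. There are 200 camera calls.

## Working session

There is one attempt and no reset: what is moved stays moved. The work goes in short steps, Python scripts to look and compute and a tool call to move; the robot and the scene stay as the last step left them, time stands still between calls to the robot, and variables do not carry over. Pictures are saved under pics/ and viewed, about 8 in all and at most 12, crops included, and the job is handed in when it is done.

Besides the shell and the picture viewer there is one more tool, called after "Emit:" as name([rows], argument=value, ...), one row to a line, values as JSON. play_rows: Moves the arm, as the interface text tells. Its arguments: {"type":"object","properties":{"plan":{"type":"array"},"grip_force":{"type":"number"}},"required":["plan"]}

```bash
ls; mkdir -p pics; python3 - <<'E'
from rig import sense, optics
import cv2
s=sense();print(s)
for n in("top","scene"):
    c=optics.capture(n);cv2.imwrite(f"pics/{n}0.png",c["img"]);print(n,c["fx"],c["fy"],c["cx"],c["cy"],c["dist"],c["world_to_cam"])
E
```

```text
pics
{'time_s': 0.0, 'joints': array([ 9.84589828e-01,  3.13420161e-01,  1.49842479e+00,  2.08673270e-06,
        1.33102139e+00, -2.23380862e-01]), 'dq': array([ 0.0006614 ,  0.00060316, -0.00028972, -0.00012103,  0.00179758,
        0.00165611]), 'tau': array([ 4.70417071e-04, -4.12263966e+01, -2.59740400e+01, -1.18694202e-04,
        4.12196678e-03,  3.96544770e-07]), 'eef_pos': array([186.18649693, 490.59998887, 230.75498002]), 'ee_rot': array([-2.51738401e-04,  1.80419595e-01,  9.83589530e-01, -5.84975703e-04]), 'force': array([-0.11528338, -0.424617  ,  0.11881807]), 'wrist_torque': array([ 0.01746047, -0.03484705,  0.03471933]), 'grip_width': 0.998795656252961}
top 451.84655323300177 451.84655323300177 257.3973300186717 192.12887461203567 [-0.05954613  0.          0.          0.          0.        ] [[-2.59103306e-02 -9.99664069e-01  6.35247031e-04  7.45813914e+01]
 [ 9.90359656e-01 -2.55826595e-02  1.36136986e-01 -5.61532635e+02]
 [-1.36075003e-01  4.15647736e-03  9.90689819e-01 -1.45533204e+03]
 [ 0.00000000e+00  0.00000000e+00  0.00000000e+00  1.00000000e+00]]
scene 366.4398022022697 366.4398022022697 256.8341955669532 193.76127997383747 [-0.11080091  0.          0.          0.          0.        ] [[ 6.17335954e-01  7.86683000e-01 -5.11631156e-03 -3.97619600e+02]
 [-5.54076875e-01  4.39400732e-01  7.07054321e-01  1.75070085e+02]
 [ 5.58475726e-01 -4.33655224e-01  7.07140728e-01 -1.29282110e+03]
 [ 0.00000000e+00  0.00000000e+00  0.00000000e+00  1.00000000e+00]]
```

View pics/top0.png

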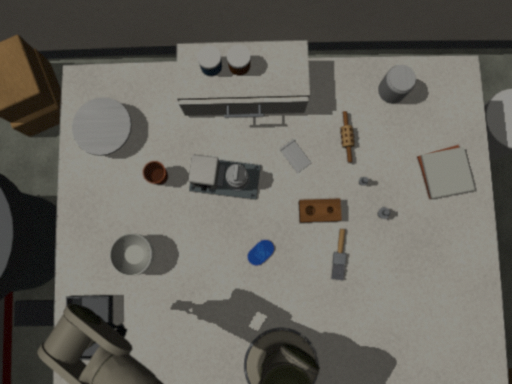

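View pics/scene0.png

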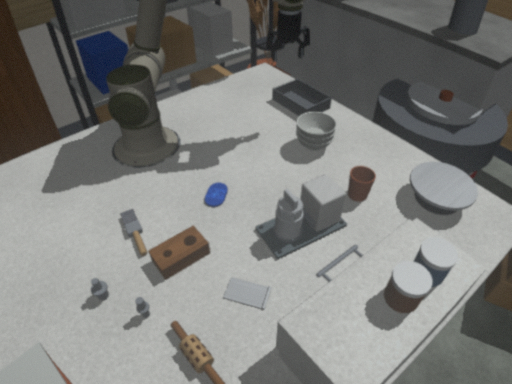

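Top: barrel ≈(236,175) with drive box to its left, holder ≈(320,210), bores ≈(309,210) and (331,210), plugs ≈(367,181) and (387,213). I'll enlarge these regions.

```bash
cat > h.py <<'E'
import numpy as np,cv2
from rig import sense,optics
def ray(c,uv):
    K=np.array([[c["fx"],0,c["cx"]],[0,c["fy"],c["cy"]],[0,0,1]])
    p=cv2.undistortPoints(np.array(uv,float).reshape(-1,1,2),K,np.array(c["dist"],float)).reshape(-1,2)
    W=np.array(c["world_to_cam"]);R,t=W[:3,:3],W[:3,3]
    return -R.T@t,np.c_[p[:,0],-p[:,1],-np.ones(len(p))]@R
def at(c,uv,z):
    o,d=ray(c,uv);return o+d*((z-o[2])/d[:,2])[:,None]
def proj(c,P):
    K=np.array([[c["fx"],0,c["cx"]],[0,c["fy"],c["cy"]],[0,0,1]]);W=np.array(c["world_to_cam"])
    q=np.atleast_2d(P)@W[:3,:3].T+W[:3,3]; q=q*[1,-1,-1]
    return cv2.projectPoints(q,np.zeros(3),np.zeros(3),K,np.array(c["dist"],float))[0].reshape(-1,2)
E
python3 - <<'E'
from h import *
import pickle
out=[]
for n,(x,y,w,h) in (("top",(185,145,220,80)),("scene",(80,175,275,145))):
    c=optics.capture(n);pickle.dump(c,open(n+".pkl","wb"))
    k=800/w
    im=cv2.resize(c["img"][y:y+h,x:x+w],(800,int(h*k)),interpolation=cv2.INTER_CUBIC)
    out.append(im[:300] if n=="top" else im[:300+100])
o=np.vstack(out)[:600+100];print([i.shape for i in out])
cv2.imwrite("pics/c1.png",o[:600]); 
E
```

```text
[(290, 800, 3), (400, 800, 3)]
```

View pics/c1.png

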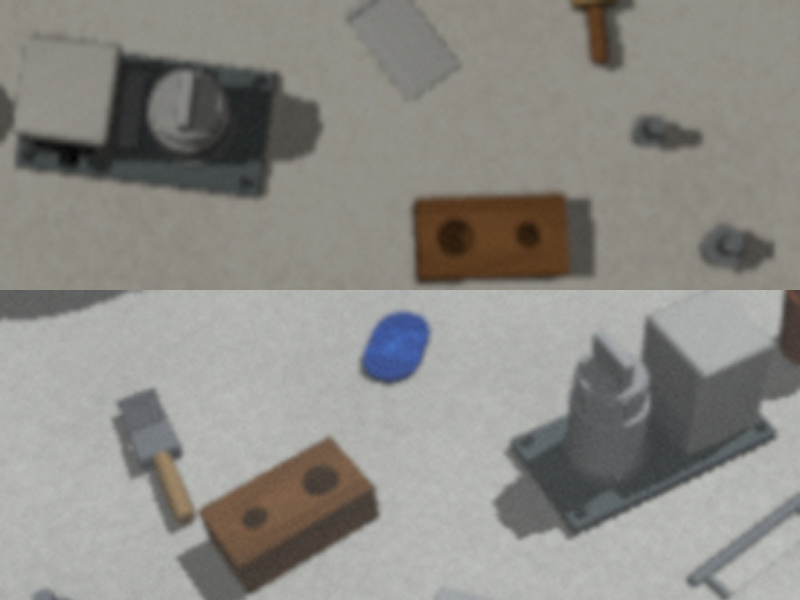

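Top crop: wide bore (456,237), narrow bore (528,235), thick plug (≈735,243), thin plug (≈652,130), fin centre (≈187,103), running along image vertical (world x).

```bash
python3 - <<'E'
from h import *
import pickle
c=pickle.load(open("top.pkl","rb"));k=800/220
def w(u,v,z): return at(c,[[185+u/k,145+v/k]],z)[0].round(0)
for n,u,v,z in (("wide",456,237,45),("narrow",528,235,45),("thick_stem",737,241,70),("thin_stem",654,128,70),("fin",189,100,152),("finA",189,70,152),("finB",187,130,152)):print(n,w(u,v,z))
s=sense();print(s["time_s"]);
c=optics.capture("wrist");print(c["fx"],c["world_to_cam"],s["eef_pos"])
cv2.imwrite("pics/w0.png",c["img"])
E
```

```text
wide [ 498. -112.   45.]
narrow [ 498. -177.   45.]
thick_stem [ 486. -359.   70.]
thin_stem [ 589. -291.   70.]
fin [610. 122. 152.]
finA [636. 121. 152.]
finB [584. 124. 152.]
0.2
336.5547867691954 [[ 3.54848791e-01  9.34923459e-01 -6.79936396e-04 -5.24086191e+02]
 [-8.95783689e-01  3.39784944e-01 -2.86561990e-01  3.73025301e+01]
 [-2.67682495e-01  1.02295252e-01  9.58061461e-01 -3.79159321e+02]
 [ 0.00000000e+00  0.00000000e+00  0.00000000e+00  1.00000000e+00]] [186.25200956 490.70603869 230.97921439]
```

Emit:
play_rows([
  [19,-37,0,0,0,0,1],
  [19,-37,0,0,0,0,1],
  [19,-37,0,0,0,0,1],
  [19,-37,0,0,0,0,1],
  [19,-37,0,0,0,0,1],
], grip_force=40)

```text
time_s: 0.67
eef_pos: [278.5, 305.6, 229.3]
ee_rot: [-0.001, 0.175, 0.985, -0.0]
force: [1.1, -0.1, 0.9]
grip_width: 1.001
```

Emit:
play_rows([
  [19,-37,0,0,0,0.06,1],
  [19,-37,0,0,0,0.06,1],
  [19,-37,0,0,0,0.06,1],
  [19,-37,0,0,0,0.06,1],
  [19,-37,0,0,0,0.06,1],
])

```text
time_s: 1.08
eef_pos: [371.2, 118.7, 230.0]
ee_rot: [0.001, 0.019, 1.0, 0.0]
force: [1.1, 0.3, 0.2]
grip_width: 1.004
```

Emit:
play_rows([
  [19,-37,0,0,0,0,1],
  [19,-37,0,0,0,0,1],
  [19,-37,0,0,0,0,1],
  [19,-37,0,0,0,0,1],
  [19,-37,0,0,0,0,1],
])

```text
time_s: 1.5
eef_pos: [463.8, -68.2, 230.7]
ee_rot: [0.002, 0.018, 1.0, 0.0]
force: [-0.2, 1.0, -0.4]
grip_width: 0.997
```

Emit:
play_rows([
  [17,-37,-6,0,0,0,1],
  [17,-37,-6,0,0,0,1],
  [17,-37,-6,0,0,0,1],
  [17,-37,-6,0,0,0,1],
  [17,-37,-6,0,0,0,1],
])

```text
time_s: 1.92
eef_pos: [548.1, -256.3, 201.2]
ee_rot: [0.003, 0.019, 1.0, -0.0]
force: [1.2, 0.2, 1.1]
grip_width: 0.998
```

Emit:
play_rows([
  [20,-18,-10,0,0,0,1],
  [20,-18,-10,0,0,0,1],
  [0,0,0,0,0,0,1],
])

```text
time_s: 2.17
eef_pos: [589.3, -301.2, 176.2]
ee_rot: [0.002, 0.022, 1.0, 0.0]
force: [-1.6, 0.8, -0.1]
grip_width: 0.997
```

```bash
python3 - <<'E'
from h import *
import pickle
c=optics.capture("wrist");c["s"]=sense();pickle.dump(c,open("w1.pkl","wb"));print(c["s"]["eef_pos"])
print(proj(c,[[589,-291,70],[486,-359,70],[498,-177,45],c["s"]["eef_pos"]]))
cv2.imwrite("pics/w1.png",c["img"])
E
```

```text
[ 588.55071645 -299.87808944  177.36960356]
[[270.72247954 185.75418309]
 [168.69669559  49.24462918]
 [409.63035216  60.12732894]
 [260.796806   250.49539959]]
```

View pics/w1.png

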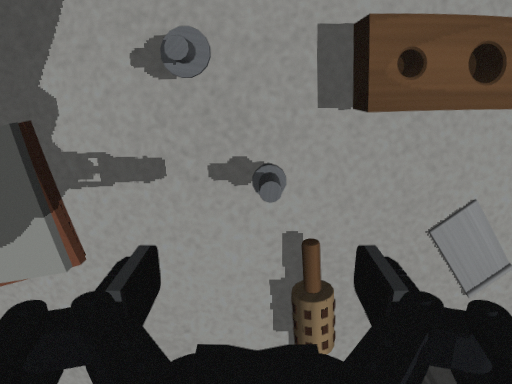

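Wrist view: thin stem top ≈(270,190), thick stem top ≈(176,49), narrow bore ≈(412,62), wide bore ≈(487,63), roller handle end ≈(311,243).

```bash
python3 - <<'E'
from h import *
import pickle
c=pickle.load(open("w1.pkl","rb"))
for n,u,v,z in (("thin",270,190,70),("thin collar",268.5,180,40),("thick",176,49,70),("thick collar",185,52,40),("narrow",412,62.5,45),("wide",487,63,45),("roller",311,240,22)):print(n,at(c,[[u,v]],z)[0].round(1))
E
```

```text
thin [ 592.4 -291.7   70. ]
thin collar [ 592.6 -291.8   40. ]
thick [ 486.2 -353.8   70. ]
thick collar [ 485.3 -353.6   40. ]
narrow [ 499.8 -175.    45. ]
wide [ 499.8 -109.8   45. ]
roller [ 659.7 -252.2   22. ]
```

Emit:
play_rows([
  [4,8,-30,0,0,0,0.3],
  [0,0,-30,0,0,0,0.3],
  [0,0,-30,0,0,0,0.3],
  [0,0,0,0,0,0,0.3],
])

```text
time_s: 2.55
eef_pos: [592.3, -289.9, 87.9]
ee_rot: [0.004, 0.022, 1.0, -0.001]
force: [-0.8, -0.1, -2.3]
grip_width: 0.644
```

Emit:
play_rows([
  [0,-1,-21,0,0,0,0.3],
  [0,-1,-20,0,0,0,0.3],
  [0,0,0,0,0,0,0.3],
  [0,0,0,0,0,0,-1],
  [0,0,0,0,0,0,-1],
])

```text
time_s: 2.97
eef_pos: [593.8, -290.7, 55.6]
ee_rot: [0.007, 0.02, 1.0, -0.003]
force: [-0.1, -0.2, -0.2]
grip_width: 0.376
```

Emit:
play_rows([
  [0,0,0,0,0,0,-1],
  [0,0,0,0,0,0,-1],
  [0,0,0,0,0,0,-1],
  [0,0,0,0,0,0,-1],
])

```text
time_s: 3.3
eef_pos: [595.5, -291.5, 61.8]
ee_rot: [0.01, 0.02, 1.0, -0.006]
force: [-0.2, -0.1, 0.0]
grip_width: 0.187
```

```bash
python3 - <<'E'
from h import *
c=optics.capture("wrist");s=sense();print(s["eef_pos"],s["ee_rot"],s["force"],s["grip_width"],s["joints"],s["dq"])
cv2.imwrite("pics/w2.png",c["img"][60:384])
E
```

```text
[ 595.57463954 -291.52578619   61.77337299] [ 0.01039556  0.02005032  0.99972876 -0.00568516] [-0.90363219 -0.82467247 -0.97673983] 0.18852570239930644 [-0.63253894  0.76001391  1.24446352  0.00295256  1.11356778 -2.16450138] [-1.01253971e-03  5.79055575e-03  3.16870055e-03  3.86641269e-05
 -3.45205735e-03  3.68477724e-04]
```

View pics/w2.png

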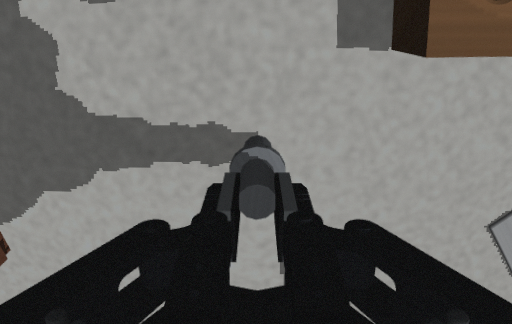

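Emit:
play_rows([
  [0,0,20,0.006,0.01,0,-1],
  [0,0,25,0.006,0.01,0,-1],
  [-5,5,30,0,0,0,-1],
  [-20,25,10,0,0,0,-1],
  [-25,32,0,0,0,0,-1],
], grip_force=60)

```text
time_s: 3.77
eef_pos: [545.0, -231.9, 147.6]
ee_rot: [-0.001, 0.022, 1.0, 0.001]
force: [0.3, 1.0, 0.0]
grip_width: 0.176
```

Emit:
play_rows([
  [-25,32,-1,0,0,0,-1],
  [-13,17,-1,0,0,0,-1],
  [-4,5,-1,0,0,0,-1],
  [0,0,-1,0,0,0,-1],
])

```text
time_s: 4.1
eef_pos: [497.7, -171.0, 145.8]
ee_rot: [-0.0, 0.021, 1.0, 0.001]
force: [-0.1, -0.7, -0.7]
grip_width: 0.176
```

```bash
cat > look.py <<'E'
import sys
from h import *
c=optics.capture("wrist");s=sense();print(s["time_s"],s["eef_pos"].round(1),s["ee_rot"].round(4),s["force"].round(1),s["wrist_torque"].round(2),s["grip_width"])
x0,y0,x1,y1=map(int,sys.argv[2:6]);k=float(sys.argv[6])
cv2.imwrite(sys.argv[1],cv2.resize(c["img"][y0:y1,x0:x1],None,fx=k,fy=k,interpolation=cv2.INTER_CUBIC))
import pickle;c["s"]=s;pickle.dump(c,open("last.pkl","wb"))
E
python3 look.py pics/w3.png 100 50 420 290 2.5
```

```text
4.15 [ 498.2 -171.6  145.7] [-0.000e+00  2.120e-02  9.998e-01  5.000e-04] [ 1.2 -0.1 -1.2] [-0.02 -0.06  0.03] 0.17598680350936846
```

View pics/w3.png

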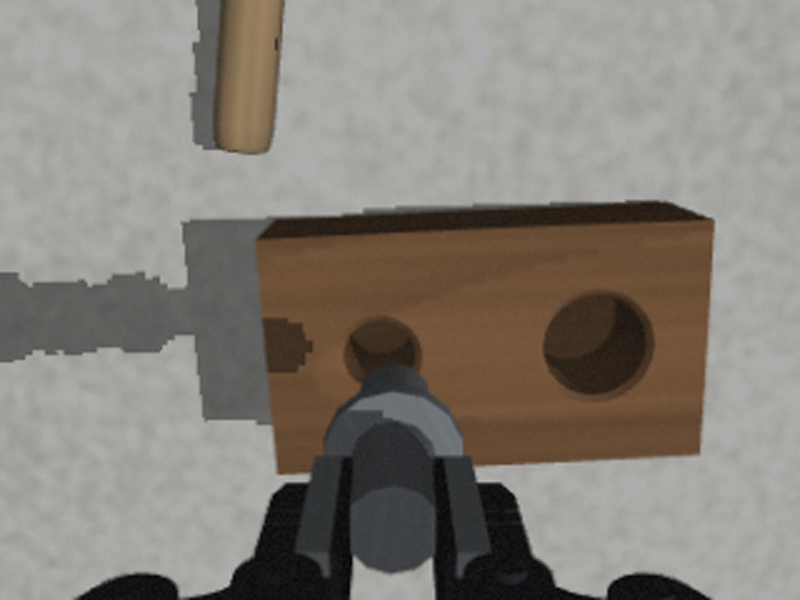

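Wrist crop: plug is held upright; narrow bore ≈(383,352), wide ≈(599,343), stem-top centre ≈(392,530), collar centre ≈(393,440).

```bash
python3 - <<'E'
from h import *
import pickle
from scipy.optimize import least_squares
c=pickle.load(open("last.pkl","rb"));t=c["s"]["eef_pos"]
px=lambda u,v:[100+u/2.5,50+v/2.5]
b=at(c,[px(383,352),px(599,343)],45);print("bores",b.round(1), "dist",np.linalg.norm(b[0]-b[1]))
# points: stem top centre, stem-top left/right, collar top left/right extremes, collar top back edge
obs=np.array([px(392,530),px(350,530),px(435,530),px(323,440),px(462,440)])
M=np.array([[0,0,0],[0,-9,0],[0,9,0],[0,-15,-30],[0,15,-30]])
r=least_squares(lambda p:(proj(c,M+p)-obs).ravel(),t+[0,0,10])
print("stem top",r.x.round(1),"rel tcp",(r.x-t).round(1),"res",r.fun.round(1)); 
print("foot edge check",(np.array(proj(c,r.x+[[-9,0,-70],[-6,0,-70]]))-[100,50])*2.5)
E
```

```text
bores [[ 498.9 -174.3   45. ]
 [ 498.9 -108.6   45. ]] dist 65.62448143802989
stem top [ 494.8 -171.4  159.3] rel tcp [-3.3  0.2 13.6] res [ 0.2 -2.7 -3.9 -2.   3.9 -3.6 -1.4  6.1  1.3  3.8]
foot edge check [[390.46733058 353.34718067]
 [390.98036703 364.86706848]]
```

Emit:
play_rows([
  [4,-3,-15,0,0,0,-1],
  [0,0,-15,0,0,0,-1],
  [0,0,-6,0,0,0,-1],
  [0,0,-1,0,0,0,-1],
])

```text
time_s: 4.48
eef_pos: [504.7, -177.6, 108.4]
ee_rot: [0.002, 0.022, 1.0, -0.001]
force: [-0.4, 1.0, -0.6]
grip_width: 0.173
```

Emit:
play_rows([
  [-2,2.5,-1,0,0,0,-1],
  [0,0,-1,0,0,0,-1],
])

```text
time_s: 4.65
eef_pos: [503.1, -175.9, 106.4]
ee_rot: [0.002, 0.022, 1.0, -0.001]
force: [-0.2, -0.5, -1.4]
grip_width: 0.171
```

Emit:
play_rows([
  [-0.5,1,-5,0,0,0,-1],
  [0,0,-5,0,0,0,-1],
  [0,0,-5,0,0,0,-1],
])

```text
time_s: 4.9
eef_pos: [503.4, -175.5, 92.1]
ee_rot: [0.003, 0.022, 1.0, -0.002]
force: [0.8, -0.4, -1.0]
grip_width: 0.175
```

Emit:
play_rows([
  [-0.5,0.5,-7,0,0,0,-1],
  [-0.5,0,-7,0,0,0,-1],
  [0,0,-6,0,0,0,-1],
])

```text
time_s: 5.15
eef_pos: [502.4, -174.9, 70.4]
ee_rot: [0.004, 0.022, 1.0, -0.002]
force: [-1.5, 0.1, -0.7]
grip_width: 0.18
```

Emit:
play_rows([
  [0,0,-3,0,0,0,-1],
  [0,0,-3,0,0,0,-1],
  [0,0,-3,0,0,0,-1],
])

```text
time_s: 5.4
eef_pos: [503.2, -175.2, 69.2]
ee_rot: [0.004, 0.022, 1.0, -0.003]
force: [-14.6, 7.2, 37.7]
grip_width: 0.174
```

Emit:
play_rows([
  [0,0,0,0,0,0,-1],
  [0,0,0,0,0,0,-0.2],
  [0,0,0,0,0,0,-0.2],
  [0,0,0,0,0,0,-0.2],
  [0,0,2,0,0,0,-0.2],
])

```text
time_s: 5.82
eef_pos: [503.4, -175.2, 71.4]
ee_rot: [0.005, 0.021, 1.0, -0.003]
force: [-0.1, 0.8, -0.7]
grip_width: 0.399
```

Emit:
play_rows([
  [0,0,15,0,0.01,0,-0.2],
  [0,0,25,0,0,0,0],
  [0,0,25,0,0,0,0],
  [-5,-15,20,0,0,0,0.3],
])

```text
time_s: 6.15
eef_pos: [496.1, -187.3, 154.0]
ee_rot: [-0.005, 0.021, 1.0, 0.0]
force: [0.0, -0.0, 0.0]
grip_width: 0.628
```

```bash
python3 look.py pics/w4.png 0 0 512 384 1.5
```

```text
6.2 [ 496.6 -191.4  157.7] [-0.0029  0.0214  0.9998 -0.0023] [ 1.1 -2.8  4.5] [-0.13 -0.07 -0.03] 0.6516681798613627
```

View pics/w4.png

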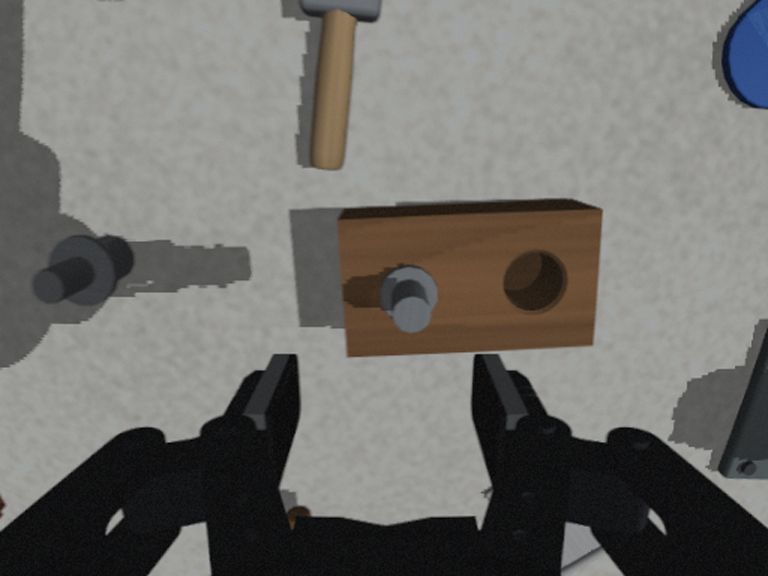

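Thin plug sits home in the narrow bore (collar on block). Thick plug stem top ≈(50,283), wide bore ≈(535,280) in this picture.

```bash
python3 - <<'E'
from h import *
import pickle
c=pickle.load(open("last.pkl","rb"))
for u,v,z in ((50,284,70),(81,271,40),(535,280,45),(411,314,81),(410,289,51)):print(at(c,[[u/1.5,v/1.5]],z)[0].round(1))
E
```

```text
[ 483.6 -352.9   70. ]
[ 484.8 -354.4   40. ]
[ 498.6 -109.3   45. ]
[ 501.8 -176.3   81. ]
[ 499.  -175.3   51. ]
```

Emit:
play_rows([
  [-2,-35,-1,0,0,0,0.3],
  [-2,-35,-1,0,0,0,0.3],
  [-2,-35,-1,0,0,0,0.3],
  [-2,-35,-1,0,0,0,0.3],
  [-2,-22,-10,0,0,0,0.3],
])

```text
time_s: 6.62
eef_pos: [487.3, -358.0, 146.9]
ee_rot: [0.0, 0.019, 1.0, -0.004]
force: [0.4, -0.8, 1.0]
grip_width: 0.648
```

Emit:
play_rows([
  [0,0,-20,0,0,0,0.2],
  [0,0,-1,0,0,0,0.2],
])

```text
time_s: 6.78
eef_pos: [485.5, -362.8, 122.8]
ee_rot: [-0.0, 0.022, 1.0, -0.004]
force: [0.5, 0.7, -0.6]
grip_width: 0.598
```

Emit:
play_rows([
  [0,8,-15,0,0,0,0.1],
  [0,0,-20,0,0,0,0.1],
  [0,0,-12,0,0,0,0.1],
])

```text
time_s: 7.03
eef_pos: [486.2, -355.6, 76.7]
ee_rot: [0.001, 0.022, 1.0, -0.006]
force: [0.8, -0.8, -0.3]
grip_width: 0.549
```

Emit:
play_rows([
  [-0.5,2,-14,0,0,0,0],
  [0,0,-12,0,0,0,-0.3],
  [0,0,-2,0,0,0,-1],
  [0,0,-1.5,0,0,0,-1],
  [-0.5,0,-1.5,0,0,0,-1],
])

```text
time_s: 7.45
eef_pos: [486.5, -352.0, 46.5]
ee_rot: [0.001, 0.021, 1.0, -0.006]
force: [-2.3, 3.2, 9.0]
grip_width: 0.185
```

Emit:
play_rows([
  [-0.3,0,-1,0,0,0,-1],
  [-0.3,0,-1,0,0,0,-1],
  [0,0,-1,0,0,0,-1],
])

```text
time_s: 7.7
eef_pos: [487.0, -352.2, 46.5]
ee_rot: [0.002, 0.02, 1.0, -0.007]
force: [-0.7, 2.3, 6.5]
grip_width: 0.184
```

Emit:
play_rows([
  [0,0,15,0,0,0,-1],
  [0,0,30,0,0,0,-1],
  [0,0,35,0,0,0,-1],
  [1,15,30,0,0,0,-1],
  [2,35,0,0,0,0,-1],
])

```text
time_s: 8.12
eef_pos: [488.4, -304.5, 159.0]
ee_rot: [0.001, 0.023, 1.0, -0.006]
force: [1.3, -0.4, -0.3]
grip_width: 0.185
```

Emit:
play_rows([
  [2,38,-1,0,0,0,-1],
  [2,38,-1,0,0,0,-1],
  [2,38,-1,0,0,0,-1],
  [2,38,-1,0,0,0,-1],
  [1,20,-1,0,0,0,-1],
])

```text
time_s: 8.53
eef_pos: [497.1, -125.6, 157.1]
ee_rot: [0.004, 0.025, 1.0, -0.008]
force: [0.7, 0.3, -1.8]
grip_width: 0.184
```

Emit:
play_rows([
  [0,0,-1,0,0,0,-1],
  [0,0,-1,0,0,0,-1],
])

```text
time_s: 8.7
eef_pos: [497.2, -121.4, 155.4]
ee_rot: [0.004, 0.022, 1.0, -0.008]
force: [0.7, -0.4, -1.0]
grip_width: 0.187
```

```bash
python3 look.py pics/w5.png 100 50 420 290 2.5
```

```text
8.75 [ 497.2 -121.7  155.2] [ 0.0043  0.0221  0.9997 -0.0076] [-0.3  0.7 -2.2] [ 0.09 -0.01 -0.  ] 0.18317495433149117
```

View pics/w5.png

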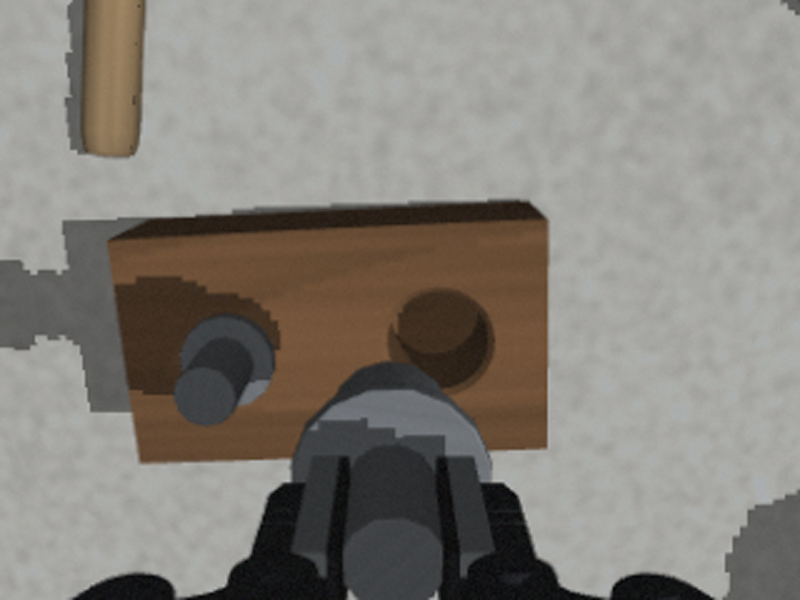

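Thick plug held upright; wide bore ≈(441,340), stem top ≈(392,562), collar extremes ≈(292/491,475).

```bash
python3 - <<'E'
from h import *
import pickle
c=pickle.load(open("last.pkl","rb"));t=c["s"]["eef_pos"]
px=lambda u,v:[100+u/2.5,50+v/2.5]
print("bore",at(c,[px(441,340)],45).round(1))
z=t[2]+23.5
print("stem", (at(c,[px(392,562)],z)-t).round(1),"collar y",(at(c,[px(391.5,475)],z-30)-t).round(1))
for dx in(-4,-2,0):
  p=t+[dx,0.2,-46.5]
  print(dx,[(proj(c,p+np.array(o))[0]-[100,50])*2.5 for o in ([-20,0,40],[-11,0,0],[-14,0,3],[0,0,70])])
E
```

```text
bore [[ 499.2 -108.4   45. ]]
stem [[-1.3  0.2 23.5]] collar y [[-2.3 -0.3 -6.5]]
-4 [array([389.29343654, 369.24405139]), array([394.11528602, 350.85841931]), array([393.39177923, 342.36430057]), array([391.41958883, 547.21415437])]
-2 [array([389.76834387, 379.35462365]), array([394.47789643, 358.94355257]), array([393.76361886, 350.63115823]), array([391.9619989, 558.0484714])]
0 [array([390.23968235, 389.3869808 ]), array([394.83828882, 366.9801036 ]), array([394.13316884, 358.84787305]), array([392.49895334, 568.76634034])]
```

Emit:
play_rows([
  [2,11,-10,0,0,0,-1],
  [0,1,-20,0,0,0,-1],
  [0,0,-18,0,0,0,-1],
  [0,0,-5,0,0,0,-1],
  [0,0,-1,0,0,0,-1],
])

```text
time_s: 9.17
eef_pos: [499.8, -112.1, 97.6]
ee_rot: [0.005, 0.025, 1.0, -0.008]
force: [1.1, 0.5, -1.3]
grip_width: 0.188
```

Emit:
play_rows([
  [0,3,-1,0,0,0,-1],
  [0,0,-1,0,0,0,-1],
])

```text
time_s: 9.33
eef_pos: [500.0, -109.6, 95.4]
ee_rot: [0.005, 0.026, 1.0, -0.008]
force: [0.2, -0.2, -0.4]
grip_width: 0.188
```

Emit:
play_rows([
  [0,0.5,-5,0,0,0,-1],
  [0,0,-5,0,0,0,-1],
  [-0.3,0,-5,0,0,0,-1],
])

```text
time_s: 9.58
eef_pos: [500.9, -109.6, 81.5]
ee_rot: [0.007, 0.026, 1.0, -0.009]
force: [-0.8, 0.7, -1.1]
grip_width: 0.186
```

Emit:
play_rows([
  [-0.6,0.3,-7,0.002,0.004,0,-1],
  [-0.6,0,-7,0.002,0.004,0,-1],
  [0,0,-5,0,0,0,-1],
])

```text
time_s: 9.83
eef_pos: [499.7, -109.4, 60.8]
ee_rot: [0.003, 0.026, 1.0, -0.007]
force: [-0.6, 0.6, -2.1]
grip_width: 0.191
```

Emit:
play_rows([
  [0,0,-3,0,0,0,-1],
  [0,0,-2.5,0,0,0,-1],
  [0,0,-2.5,0,0,0,-1],
])

```text
time_s: 10.08
eef_pos: [500.5, -110.0, 56.6]
ee_rot: [0.004, 0.026, 1.0, -0.008]
force: [-19.2, 6.8, 44.7]
grip_width: 0.188
```

Seated (44 N at TCP 56.6, expected 57.5). Release and rise, then head toward the cap.

Emit:
play_rows([
  [0,0,0,0,0,0,-1],
  [0,0,0,0,0,0,-0.2],
  [0,0,0,0,0,0,-0.2],
  [0,0,0,0,0,0,-0.2],
  [0,0,2,0,0,0,-0.2],
])

```text
time_s: 10.5
eef_pos: [501.0, -110.3, 59.5]
ee_rot: [0.004, 0.026, 1.0, -0.008]
force: [-0.4, -0.0, -0.2]
grip_width: 0.397
```

Emit:
play_rows([
  [0,0,15,0,0,0,-0.2],
  [0,0,30,0,0,0,0],
  [0,0,38,0.01,0.01,0,0],
  [0,0,38,0,0,0,0.3],
  [0,0,38,0,0,0,0.3],
])

```text
time_s: 10.92
eef_pos: [496.0, -108.1, 216.1]
ee_rot: [-0.01, 0.026, 1.0, 0.001]
force: [0.7, 0.1, -0.3]
grip_width: 0.652
```

Emit:
play_rows([
  [4,38,5,0,0,0,0.3],
  [8,38,0,0,0,0,0.3],
  [8,38,0,0,0,0,0.3],
  [15,30,0,0,0,0,0.3],
  [15,0,0,0,0,0,0.3],
])

```text
time_s: 11.33
eef_pos: [548.5, 39.0, 232.0]
ee_rot: [-0.001, 0.03, 1.0, -0.002]
force: [0.0, -0.0, 0.6]
grip_width: 0.647
```

```bash
python3 look.py pics/w6.png 0 0 512 384 1.5
```

```text
11.3833 [550.5  37.  231.5] [-8.000e-04  2.990e-02  9.996e-01 -2.000e-03] [-0.5  0.9 -1.5] [-0.04  0.02  0.02] 0.6494757781255701
```

View pics/w6.png

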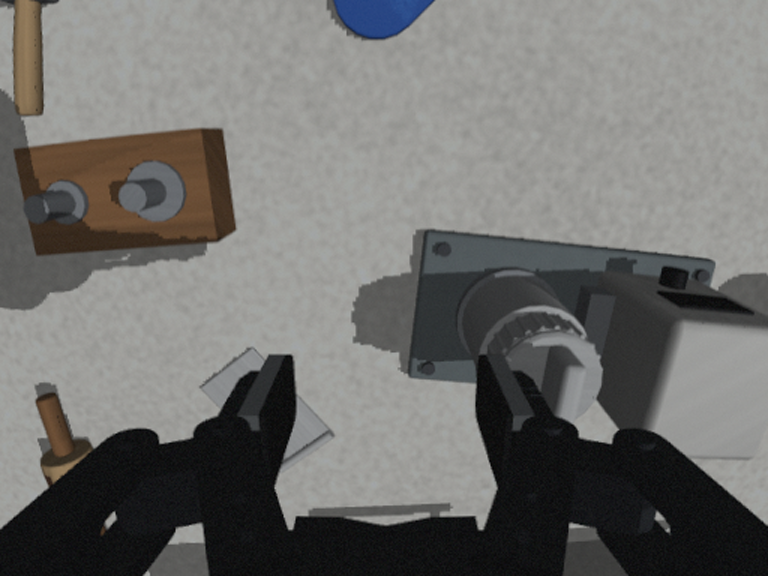

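Both plugs sit in their bores with collars on the block. Fin's near top end ≈(571,362); now look from directly above.

Emit:
play_rows([
  [22,30,0,0,0,0,1],
  [22,30,-2,0,0,0,1],
  [22,23,-2,0,0,0,1],
  [0,0,-1,0,0,0,1],
  [0,0,-1,0,0,0,1],
])

```text
time_s: 11.8
eef_pos: [618.6, 123.1, 222.6]
ee_rot: [-0.003, 0.03, 1.0, -0.003]
force: [-1.1, -0.3, 0.0]
grip_width: 0.998
```

```bash
python3 look.py pics/w7.png 100 60 420 300 2.5; python3 -c "
from rig import sense;print(sense()['joints'])"
```

```text
11.85 [618.2 122.9 222.2] [-0.0032  0.0306  0.9995 -0.0024] [-0.4  1.  -1. ] [ 0.04 -0.06  0.02] 1.000625044077784
[ 0.0124896   0.56102127  1.15320466 -0.00452131  1.43395103 -1.49653269]
```

View pics/w7.png

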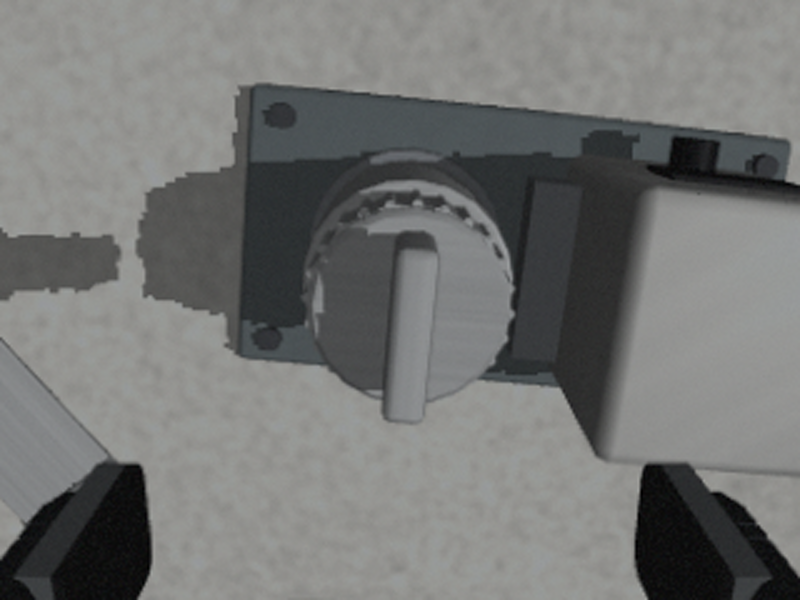

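Fin top face runs from ≈(418,250) to (404.5,419) in the crop.

```bash
python3 - <<'E'
from h import *
import pickle
c=pickle.load(open("last.pkl","rb"));t=c["s"]["eef_pos"]
px=lambda u,v:[100+u/2.5,60+v/2.5]
e=at(c,[px(418,248),px(404.5,420)],152);m=e.mean(0);d=e[1]-e[0];print(e.round(1),m.round(1),np.linalg.norm(d),np.degrees(np.arctan2(d[1],d[0])))
print((m-t).round(1))
# base plate corners left
b=at(c,[px(250,84),px(240,355),px(790,140)],12);print(b.round(1),np.degrees(np.arctan2(*(b[1]-b[0])[[1,0]])))
q=c["s"]["ee_rot"];from scipy.spatial.transform import Rotation as R
print(R.from_quat(q[[1,2,3,0]]).as_matrix().round(3))
E
```

```text
[[589.4 130.7 152. ]
 [637.1 124.5 152. ]] [613.2 127.6 152. ] 48.044870782147136 -7.390725522837233
[ -5.    4.7 -70.2]
[[545.2  67.7  12. ]
 [661.2  51.1  12. ]
 [579.8 292.3  12. ]] -8.160304677726849
[[-0.998  0.061 -0.007]
 [ 0.061  0.998 -0.005]
 [ 0.006 -0.005 -1.   ]]
```

Emit:
play_rows([
  [-5,4,-20,0.004,-0.004,-0.035,0.2],
  [0,0,-20,0,0,-0.035,0.2],
  [0,0,-15,0,0,0,0.2],
  [0,0,-2,0,0,0,0.2],
])

```text
time_s: 12.18
eef_pos: [611.6, 123.1, 165.0]
ee_rot: [-0.0, 0.069, 0.998, -0.001]
force: [-0.8, -0.8, 0.4]
grip_width: 0.597
```

Emit:
play_rows([
  [1,4,-12,0,0,0,0.2],
  [0,0,-12,0,0,0,0.1],
  [0,0,-8,0,0,0,0],
  [0,0,-2,0,0,0,0],
])

```text
time_s: 12.52
eef_pos: [612.6, 124.9, 131.3]
ee_rot: [0.001, 0.07, 0.998, -0.001]
force: [-0.3, -0.1, -0.3]
grip_width: 0.504
```

Emit:
play_rows([
  [0.5,3.2,-3,0,0,0,-0.2],
  [0,0,-2,0,0,0,-1],
  [0,0,-1,0,0,0,-1],
  [0,0,-1,0,0,0,-1],
  [0,0,-1,0,0,0,-1],
])

```text
time_s: 12.93
eef_pos: [613.9, 128.2, 126.0]
ee_rot: [0.003, 0.07, 0.998, -0.001]
force: [-3.1, -1.0, 4.8]
grip_width: 0.127
```

Emit:
play_rows([
  [0,0,-1,0,0,0,-1],
  [0,0,-1,0,0,0,-1],
  [0,0,-1,0,0,0,-1],
])

```text
time_s: 13.18
eef_pos: [613.9, 128.2, 125.9]
ee_rot: [0.004, 0.07, 0.998, -0.001]
force: [-3.8, -0.2, 6.1]
grip_width: 0.129
```

Emit:
play_rows([
  [0,0,-0.5,0,0,0.06,-1],
  [0,0,-0.5,0,0,0.06,-1],
  [0,0,-0.5,0,0,0.06,-1],
  [0,0,-0.5,0,0,0.06,-1],
  [0,0,-0.5,0,0,0.06,-1],
])

```text
time_s: 13.6
eef_pos: [614.5, 128.0, 126.1]
ee_rot: [0.005, -0.083, 0.997, 0.0]
force: [-2.2, 0.1, 3.8]
grip_width: 0.131
```

```bash
cat > st.py <<'E'
from rig import sense
import numpy as np
s=sense();q=s["ee_rot"];print(s["eef_pos"].round(1),s["force"].round(1),s["wrist_torque"].round(2),"jaw deg",90-2*np.degrees(np.arctan2(q[1],q[2])),"j6",s["joints"][5].round(3),s["grip_width"].round(3),"tilt",(q[[0,3]]*2).round(4))
E
python3 st.py
```

```text
Traceback (most recent call last):
  File "st.py", line 3, in <module>
    s=sense();q=s["ee_rot"];print(s["eef_pos"].round(1),s["force"].round(1),s["wrist_torque"].round(2),"jaw deg",90-2*np.degrees(np.arctan2(q[1],q[2])),"j6",s["joints"][5].round(3),s["grip_width"].round(3),"tilt",(q[[0,3]]*2).round(4))
                                                                                                                                                                                     ^^^^^^^^^^^^^^^^^^^^^
AttributeError: 'float' object has no attribute 'round'
```

```bash
sed -i 's/s\["grip_width"\].round(3)/s["grip_width"]/' st.py; python3 st.py
```

```text
[614.5 128.  126.1] [-2.2  0.1  3.8] [-0.04  0.53 -2.31] jaw deg 99.50017474591719 j6 -1.719 0.13059288182983328 tilt [0.0107 0.0007]
```

Emit:
play_rows([
  [0,0,-0.5,0,0,0.08,-1],
  [0,0,-0.5,0,0,0.08,-1],
  [0,0,-0.5,0,0,0.08,-1],
])

```text
time_s: 13.85
eef_pos: [613.6, 127.2, 126.7]
ee_rot: [0.004, -0.195, 0.981, 0.004]
force: [-21.6, -8.8, 14.0]
grip_width: 0.134
```

```bash
python3 st.py
```

```text
[613.6 127.2 126.7] [-21.6  -8.8  14. ] [-1.2   2.45 -5.37] jaw deg 112.51165194956576 j6 -1.953 0.13377451846135432 tilt [0.0082 0.0072]
```

Emit:
play_rows([
  [0,0,-0.5,0,0,-0.08,-1],
  [0,0,-0.5,0,0,-0.08,-1],
  [0,0,-0.5,0,0,-0.08,-1],
  [0,0,-0.5,0,0,-0.08,-1],
])

```text
time_s: 14.18
eef_pos: [613.6, 127.1, 126.4]
ee_rot: [0.006, -0.024, 1.0, 0.006]
force: [-0.4, -0.3, -0.7]
grip_width: 0.128
```

```bash
python3 st.py
```

```text
[613.6 127.1 126.4] [-0.4 -0.3 -0.7] [-0.15 -0.    0.01] jaw deg 92.75546198976596 j6 -1.612 0.12765864819398767 tilt [0.0112 0.0129]
```

Emit:
play_rows([
  [0,0,-0.5,0,0,-0.08,-1],
  [0,0,-0.5,0,0,-0.08,-1],
  [0,0,-0.5,0,0,-0.08,-1],
  [0,0,-0.5,0,0,-0.08,-1],
])

```text
time_s: 14.52
eef_pos: [614.8, 126.1, 126.4]
ee_rot: [0.009, 0.144, 0.99, 0.004]
force: [-0.9, -1.7, 2.1]
grip_width: 0.127
```

```bash
python3 st.py
```

```text
[614.8 126.1 126.4] [-0.9 -1.7  2.1] [-0.27  0.28  0.02] jaw deg 73.46236278435236 j6 -1.271 0.12670960154281952 tilt [0.0173 0.009 ]
```

Torque reached −5.4 N·m anticlockwise but stays ≈0 clockwise past the start, so clockwise loosens. Continue clockwise.

Emit:
play_rows([
  [-0.5,0.5,-0.5,-0.003,0.008,-0.09,-1],
  [-0.5,0.5,-0.5,-0.003,0.008,-0.09,-1],
  [-0.2,0.2,-0.5,0,0.002,-0.09,-1],
  [-0.2,0.2,-0.5,0,0.002,-0.09,-1],
  [-0.2,0.2,-0.5,0,0.002,-0.09,-1],
])

```text
time_s: 14.93
eef_pos: [613.8, 126.9, 126.2]
ee_rot: [-0.0, 0.371, 0.928, -0.002]
force: [-1.9, -1.3, 2.6]
grip_width: 0.128
```

```bash
python3 st.py
```

```text
[613.8 126.9 126.2] [-1.9 -1.3  2.6] [-0.12  0.35  0.03] jaw deg 46.39561575812307 j6 -0.789 0.127619388201404 tilt [-0.0005 -0.0047]
```

Emit:
play_rows([
  [-0.2,0.3,-0.5,0,0,-0.08,-1],
  [-0.2,0.2,-0.5,0,0,-0.08,-1],
  [-0.2,0.2,-0.5,0,0,-0.06,-1],
])

```text
time_s: 15.18
eef_pos: [613.3, 127.4, 126.2]
ee_rot: [-0.0, 0.477, 0.879, -0.002]
force: [-2.5, -0.7, 2.2]
grip_width: 0.124
```

```bash
python3 st.py
```

```text
[613.3 127.4 126.2] [-2.5 -0.7  2.2] [-0.1   0.33 -0.02] jaw deg 33.05272074354114 j6 -0.555 0.12377745957901821 tilt [-0.     -0.0049]
```

Emit:
play_rows([
  [-0.2,0.2,-0.5,0,0,-0.05,-1],
  [-0.2,0.2,-0.5,0,0,-0.05,-1],
])

```text
time_s: 15.35
eef_pos: [613.0, 127.7, 126.2]
ee_rot: [0.0, 0.523, 0.853, -0.002]
force: [-1.3, 0.7, 2.0]
grip_width: 0.126
```

```bash
python3 st.py
```

```text
[613.  127.7 126.2] [-1.3  0.7  2. ] [0.01 0.16 0.05] jaw deg 26.99237542478972 j6 -0.449 0.12617688055872617 tilt [ 0.0005 -0.0048]
```

Emit:
play_rows([
  [0,0,-0.5,0,0,-0.04,-1],
  [0,0,-0.5,0,0,-0.04,-1],
])

```text
time_s: 15.52
eef_pos: [613.8, 128.0, 126.3]
ee_rot: [0.001, 0.558, 0.83, -0.001]
force: [2.4, 1.1, -0.8]
grip_width: 0.132
```

```bash
python3 st.py
```

```text
[613.8 128.  126.3] [ 2.4  1.1 -0.8] [ 0.13 -0.6   0.06] jaw deg 22.14813004419679 j6 -0.365 0.13187054325768185 tilt [ 0.0027 -0.0026]
```

Emit:
play_rows([
  [0,0,-0.5,0,0,-0.04,-1],
  [0,0,-0.5,0,0,-0.04,-1],
])

```text
time_s: 15.68
eef_pos: [614.7, 128.0, 126.3]
ee_rot: [0.003, 0.592, 0.806, -0.001]
force: [-2.6, -0.6, 3.1]
grip_width: 0.132
```

```bash
python3 st.py
```

```text
[614.7 128.  126.3] [-2.6 -0.6  3.1] [-0.25  0.62  0.84] jaw deg 17.40073802912498 j6 -0.281 0.1320779452931798 tilt [ 0.0053 -0.0013]
```

Emit:
play_rows([
  [-0.5,-0.2,-0.5,0,0,-0.03,-1],
  [0,0,0,0,0,0,-1],
])

```text
time_s: 15.85
eef_pos: [614.5, 128.0, 126.4]
ee_rot: [0.004, 0.604, 0.797, -0.001]
force: [-0.8, 0.6, -3.9]
grip_width: 0.126
```

```bash
python3 st.py
```

```text
[614.5 128.  126.4] [-0.8  0.6 -3.9] [-0.23 -0.05  1.05] jaw deg 15.749544657834718 j6 -0.252 0.1259425828854226 tilt [ 0.0072 -0.0012]
```

Emit:
play_rows([
  [0,0,2,0,0,0,-1],
  [0,0,2,0,0,0,-1],
  [0,0,2,0,0,0,-1],
])

```text
time_s: 16.1
eef_pos: [614.3, 128.0, 126.8]
ee_rot: [0.003, 0.601, 0.799, -0.002]
force: [7.7, 0.7, -16.7]
grip_width: 0.126
```

```bash
python3 st.py
```

```text
[614.3 128.  126.8] [  7.7   0.7 -16.7] [ 0.11 -1.43  1.  ] jaw deg 16.123648229792664 j6 -0.257 0.12591835968326448 tilt [ 0.0055 -0.0036]
```

Locked still (−17 N for 0.4 mm). Ease off and turn further.

Emit:
play_rows([
  [0,0,-1,0,0,-0.05,-1],
  [0,0,-0.5,0,0,-0.05,-1],
])

```text
time_s: 16.27
eef_pos: [614.7, 128.0, 126.6]
ee_rot: [0.004, 0.638, 0.77, -0.002]
force: [-2.5, -0.4, 2.3]
grip_width: 0.126
```

```bash
python3 st.py; python3 look.py pics/w8.png 100 100 420 340 2.5
```

```text
[614.7 128.  126.6] [-2.5 -0.4  2.3] [-0.19  0.61  2.53] jaw deg 10.707006641858143 j6 -0.162 0.12608725423620634 tilt [ 0.0072 -0.0042]
16.3167 [614.7 128.1 126.6] [ 0.0036  0.639   0.7692 -0.0022] [-1.3 -0.9  3. ] [-0.23  0.43  2.49] 0.12420249142878166
```

View pics/w8.png

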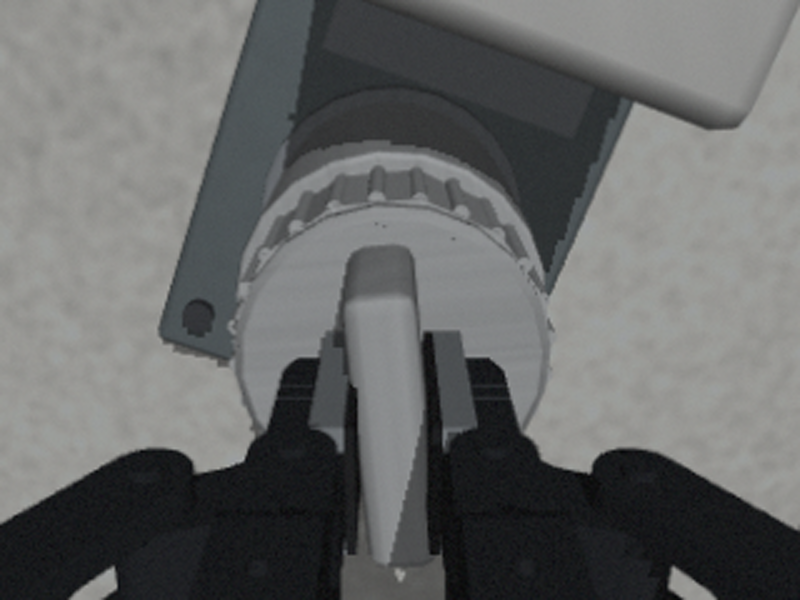

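Fin is turned ≈5° relative to the jaws (380,300)→(400,562): cap is at its loosening stop and the jaws have over-turned; lug friction likely resisted the lift. Back off to zero torque, then lift.

Emit:
play_rows([
  [-0.3,0,-0.5,0,0,0.04,-1],
  [0,0,0,0,0,0.04,-1],
])

```text
time_s: 16.48
eef_pos: [614.5, 128.1, 126.5]
ee_rot: [0.004, 0.604, 0.797, -0.002]
force: [0.2, -0.2, -4.7]
grip_width: 0.132
```

```bash
python3 st.py; python3 - <<'E'
from h import *
import pickle
c=pickle.load(open("last.pkl","rb"))
px=lambda u,v:[100+u/2.5,100+v/2.5]
e=at(c,[px(380,300),px(401,562)],152);d=e[0]-e[1];print(e.round(1),e.mean(0).round(1),np.linalg.norm(d),np.degrees(np.arctan2(d[1],d[0])))
E
```

```text
[614.5 128.1 126.5] [ 0.2 -0.2 -4.7] [ 0.02 -0.15  0.9 ] jaw deg 15.6358966584408 j6 -0.247 0.1321401676082339 tilt [ 0.0087 -0.0046]
[[607.9 152.6 152. ]
 [620.  106.1 152. ]] [614.  129.4 152. ] 48.029714295325505 104.6689740052631
```

Emit:
play_rows([
  [0,0,-0.5,0,0,0.04,-1],
  [0,0,-0.3,0,0,0.02,-1],
])

```text
time_s: 16.65
eef_pos: [614.6, 128.2, 126.3]
ee_rot: [0.004, 0.578, 0.816, -0.002]
force: [-0.7, -1.1, -0.2]
grip_width: 0.128
```

```bash
python3 st.py
```

```text
[614.6 128.2 126.3] [-0.7 -1.1 -0.2] [-0.05  0.16  0.12] jaw deg 19.41884766928483 j6 -0.313 0.12768225630034324 tilt [ 0.0088 -0.0038]
```

Emit:
play_rows([
  [0,0,2,0,0,0,-1],
  [0,0,3,0,0,0,-1],
  [0,0,3,0,0,0,-1],
])

```text
time_s: 16.9
eef_pos: [614.4, 128.0, 133.2]
ee_rot: [0.004, 0.578, 0.816, -0.002]
force: [0.2, 0.4, -2.1]
grip_width: 0.125
```

```bash
python3 st.py
```

```text
[614.4 128.  133.2] [ 0.2  0.4 -2.1] [ 0.04 -0.13  0.08] jaw deg 19.34498432629276 j6 -0.313 0.12464397668578098 tilt [ 0.007 -0.004]
```

Lift is free now. Raise straight up.

Emit:
play_rows([
  [0,0,10,0,0,0,-1],
  [0,0,18,0,0,0,-1],
  [0,0,18,0,0,0,-1],
  [0,0,18,0,0,0,-1],
  [0,0,7,0,0,0,-1],
])

```text
time_s: 17.32
eef_pos: [613.3, 128.0, 209.8]
ee_rot: [0.002, 0.58, 0.815, -0.002]
force: [-0.0, 0.2, -0.9]
grip_width: 0.125
```

Emit:
play_rows([
  [0,0,-0.5,0,0,0,-1],
  [0,0,-0.5,0,0,0,-1],
  [0,0,-0.5,0,0,0,-1],
  [0,0,-0.5,0,0,0,-1],
])

```text
time_s: 17.65
eef_pos: [613.5, 128.1, 209.4]
ee_rot: [0.003, 0.58, 0.814, -0.001]
force: [0.7, 0.7, -1.7]
grip_width: 0.126
```

```bash
python3 st.py; python3 - <<'E'
from h import *
c=optics.capture("scene");t=optics.capture("top")
a=cv2.resize(c["img"][175:320,80:355],(800,420),interpolation=cv2.INTER_CUBIC)
b=cv2.resize(t["img"][145:225,185:405],(480,175),interpolation=cv2.INTER_CUBIC)
o=np.zeros((595,800,3),np.uint8);o[:420]=a;o[420:,:480]=b;cv2.imwrite("pics/end.png",o)
E
python3 st.py
```

```text
[613.5 128.1 209.4] [ 0.7  0.7 -1.7] [0.06 0.05 0.02] jaw deg 19.060883584754947 j6 -0.31 0.1261997274786423 tilt [ 0.0068 -0.0027]
[613.4 128.1 209.1] [-0.6  0.1 -1.3] [-0.01 -0.03 -0.03] jaw deg 19.062182692310373 j6 -0.31 0.12467192396912662 tilt [ 0.0063 -0.0031]
```

View pics/end.png

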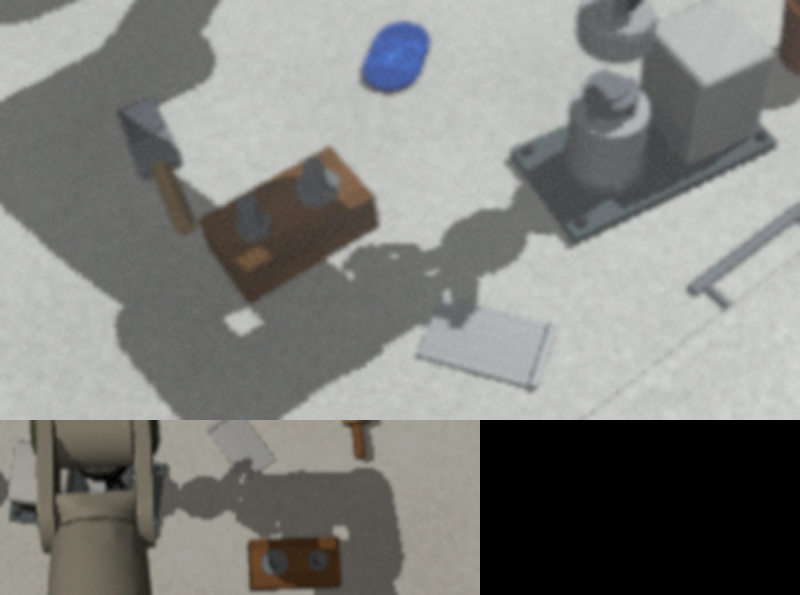

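The cap is held clear above the bare barrel at ≈(615,25), with the barrel top at ≈(610,95). Both plugs stand in the holder, and the bystanders in view look untouched.

```bash
python3 -c "
from rig import ctrl;print(ctrl.finish_job())"
```

```text
the job is handed in; nothing more can be done
None
```

The job is handed in: both plugs are in the holder, and the arm is still holding the cap about 83 mm above its seat, over the barrel. It took about 18 s of the 72 s allowed.

- **Plugs:** The thin plug went into the narrow bore and the thick plug into the wide one. I pushed each until it stopped, at about 38 N and 45 N, then let go. The wrist pictures show both collars resting on the block. The thin plug stopped about 2 mm higher than I had worked out, which I put down to estimate error.
- **Cap:** Anticlockwise hit the stop, with torque rising to 5.4 N·m, and the fin turned slightly in the jaws there. The cap came loose clockwise and reached its stop after about 66° to 68°.
- **First lift failed:** The first lift gave 17 N for 0.4 mm, probably from friction while I was still pressing against the stop. After easing back a few degrees it lifted freely.
- **Last checks:** The cap is upright to within about 0.4° at the gripper and steady. The force reads about 1.5 N, roughly its weight. The final scene picture shows the bare barrel under it, both plugs standing, and the bystanders in view where they were. The bowls and the brush/roller far ends were not in that last crop.

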